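# Push the tool battery up into the charging cradle

### The job

Put the large tool battery on charge: straighten it up in front of the cradle's ramp and slide it, without lifting it off, up the ramp, over the crest and between the side rails until it meets the rubber pad of the contact head; lean it against the pad with about 10 N for half a second so that the contacts bed, never with more than 20 N, and leave it touching the pad. Then press the start button on the cradle's power unit fully down, and do not disturb the other things lying around the cradle.

Things in the scene. Friction and masses are not known exactly. Their poses are not given: they have to be found in the camera images.
- pack: The large battery pack: black box 100 mm long (x) x 76 mm wide (y) x 46 mm high, 0.5 to 0.8 kg. Origin: centre of the underside. It starts flat on the bench before the foot of the ramp, askew and to one side; its front is the +x end. The small pack is not wanted.
- shoe (a point): Middle of the top of the grey raised shoe on the large pack, 60 mm above its underside. The shoe is 70 mm long (pack x), 40 mm wide (pack y), 14 mm high, centred; it can be pinched across its width to turn and slide the pack on the bench.
- cradle: The charging cradle, fixed: an aluminium track 104 mm wide. Origin: middle of the ramp's foot edge, on the bench top (z=0); its x is level and points in the direction of pushing, z up. The ramp rises from x=0, z=0 to the crest at x=125, z=20 mm. Side rails 10 mm high leave an 84 mm channel from x=35 mm on; before that they flare to about 115 mm at x=0.
- crest (a point): Middle of the crest edge, where the ramp (9.1 degrees up) turns into the deck (3.4 degrees down). Pushing the pack takes up to about 12 N on the ramp, 18 N where it rubs the rails, and 1 to 4 N along the deck (friction and mass differ every time). Leant on the pad, friction makes the tool's reading differ from the pad's force by up to about 3 N either way.
- deck_end (a point): Middle of the deck's far end, at cradle x=310, z=9 mm. Behind it stands the power unit, a black block 52 mm high from x=310 to 395 mm.
- head: The contact head at the deck's end: a fixed bracket and, before it, a grey carriage with a rubber pad facing the ramp. Origin: foot of the fixed bracket (cradle x=303 mm); it does not tell where the pad is. The carriage is clamped at a place that differs every time and is not reported: the pad's face is anywhere at cradle x=231 to 275 mm, to be found by feel. See pad_zone.
- pad_zone (a point): Middle of the zone where the pad's face may be, on the deck (cradle x=253 mm); fixed, not the pad itself. The pad is 64 mm wide, 8 to 34 mm above the deck, and yields about 0.2 mm per newton, at most 4 mm. More than 20 N of the pack against it does damage. When the pack is let go the pad pushes it back a few mm at most, and they stay in touch.
- start (a joint): The start button's travel: 0 up, 6 mm (0.006) fully down; it springs back. Fully down takes 4 N.
- start_top (a point): Middle of the top of the start button, a black round push button 26 mm across in a grey housing on top of the power unit (cradle x=365 mm); press straight down.
- small_pack: Bystander: a small battery pack, 70 x 54 x 36 mm with a shoe on top (46 mm in all), origin centre of the underside. Leave alone.
- screwdriver: Bystander: a screwdriver lying beside the cradle, origin at its middle. Leave alone.
- jar: Bystander: a glass jar, 60 mm across, 75 mm high, origin centre of the underside. Leave alone.
- wrench: Bystander: a wrench lying on the bench. Leave alone.
Mind the look-alikes: they are no part of the job. Leave any purple or red look-alike of the pack alone.

How it is judged:
By the outcome, as a careful person would: the job done as asked, in the order asked, and still so for the second after the job is handed in, with the robot touching nothing.
It also fails if it takes over 72 s, if anything falls off the work surface, if the arm or the gripper's body presses on something with over 40 N, if the wrist force passes 120 N, or if a joint passes its speed limit or range.

### The arm

A 6-joint arm with a two-finger parallel gripper is mounted at the origin on the work surface. World frame = base frame: x ahead of the robot, y to its left, z up, the work surface at z = 0. Lengths are in m, angles in rad, forces in N, time in s.
With the tool pointing down it reaches from about 0.325 to 0.925 m from the base axis. Payload 3.1 kg.
Tool frame: the origin (TCP) lies at the very end of the fingers, on their centre line; the grasp point (between the pads) lies 19 mm behind it (arm.grip_depth is the distance from the TCP to the grasp point, in m); z points along the fingers, y is the line along which they close (so a half turn about z gives the same grasp; the last joint's range is limited). The gripper opens to 85 mm and grips with 20 to 120 N. Pads are 22 mm wide; open, the fingers measure 114 mm over their backs; the gripper's body (76 mm by 85 mm) begins 54 mm behind the grasp point. The pads swing forward as they close: fully open they stand 13 mm farther back than shut.
Start: joints at [-1.417, 0.217, 1.613, -0, 1.311, -0.112], TCP at [0.164, -0.603, 0.231] pointing down, gripper open.
Joint ranges: [-2.75, 2.75], [-0.78, 2.1], [0.31, 2.55], [-1.13, 4.27], [0.13, 2.63], [-2.58, 2.58]. Speed limits (rad/s): [2.79, 2.79, 3.14, 3.14, 3.14, 3.14].

### API

Orientations are given as a 3x3 rotation matrix whose columns are the frame's x, y, z axes.
In Python, from rig import arm, get_image, sign_off gives the robot as it stands.
- The arm moves only by the tool servo_tool, never from a script. Its argument "motion" is text: rows parted by semicolons, each of 4 numbers parted by spaces: the shift along the tool's x, y, z in mm, then the turn about the tool's z in degrees. A call has 1 to 12 rows; each row shifts and turns the commanded pose from where the row before left it, along the tool's axes as they then stand; what a row does not reach is not made up. A row lasts 1/8 s, in which the tool goes at most 62.5 mm and 10.7 degrees, less where a joint would pass 70% of its speed; a pose out of reach is approached as far as the arm can. A call with a gripper value outside its range is refused whole. "claw" is the closure, from -1 (fully open) to 1 (shut), set as the call begins (left out, the last holds). The fingers move at their own pace and stop on an object; "squeeze" is the grip in N (left out, the last holds). Time passes only in rows, so rows that do not move let the fingers close. It gives the time, the measured TCP pose, the force, the opening and the grip force at its end, in the units of the state.
- arm.get_state(): the state, without advancing time (a new reading comes with each control period).
- get_image(name): name is "side" or "top" or "wrist"; returns a dict with "frame" (384x512x3 uint8, blue, green, red), "fx", "fy", "cx", "cy" (pixels), "eye" and "attitude" of the camera in the world. Camera axes: x right, y up, looking along -z (the intrinsics and any distortion apply to the point x, -y, -z); pixel columns grow to the right and rows downward; lengths in m; the calibration is good to about 2 mm. The wrist camera is an equidistant fisheye: a pixel r from the principal point sees the ray r / f radians off the axis. A picture is of the moment at which its call begins. There is no depth.
- sign_off(): hands the job in; it is judged then, once.
The state is a dict: "time_s": time; "joints": joint angles; "joint_vel": joint speeds; "joint_torque": joint torques, N m; "ee_pos": TCP position; "tool_rot": TCP orientation; "wrist_force": force on the tool from outside, world axes, zero at the start; "moment": the same for the moment, N m; "opening": finger opening in m; "gripper_force": force on a finger pad.
Only numpy, scipy, OpenCV 4.12 (cv2) and the standard library are available. Lean on these libraries where they do the work, as an engineer would, in place of code of your own. Each camera call takes 0.05 s, during which the arm holds its last target. There are 200 camera calls.

## Working session

There is one attempt and no reset: what is moved stays moved. The work goes in short steps, Python scripts to look and compute and a tool call to move; the robot and the scene stay as the last step left them, time stands still between calls to the robot, and variables do not carry over. Pictures are saved under pics/ and viewed, at most 10 in all, crops included, and the job is handed in when it is done.

Besides the shell and the picture viewer there is one more tool, called after "Request:" as name(argument=value, ...), one argument or row to a line, values as JSON. servo_tool: Moves the arm, as the interface text tells. Its arguments: {"type":"object","properties":{"motion":{"type":"string"},"claw":{"type":"number"},"squeeze":{"type":"number"}},"required":["motion"]}

```bash
mkdir -p pics; ls; python3 - <<'E'
from rig import arm,get_image
import cv2,numpy as np
for n in("side","top"):
    d=get_image(n); cv2.imwrite(f"pics/{n}0.png",d["frame"]); print(n,{k:(np.round(v,4).tolist()) for k,v in d.items() if k!="frame"})
s=arm.get_state();print(s["ee_pos"],s["tool_rot"],s["opening"])
E
```

```text
pics
side {'fx': 465.154, 'fy': 465.154, 'cx': 255.5799, 'cy': 188.0017, 'eye': [0.0078, 0.8986, 0.7514], 'attitude': [[-0.8074, 0.3425, -0.4805], [-0.5898, -0.4434, 0.6749], [0.0181, 0.8283, 0.56]]}
top {'fx': 424.9041, 'fy': 424.9041, 'cx': 252.9369, 'cy': 186.6013, 'eye': [0.4101, 0.0662, 1.1225], 'attitude': [[0.0132, 0.9878, -0.1549], [-0.9996, 0.0091, -0.0268], [-0.0251, 0.1552, 0.9876]]}
[ 0.16408175 -0.60231003  0.23006709] [[ 9.64875567e-01  2.62707122e-01 -3.29410488e-04]
 [ 2.62707207e-01 -9.64873154e-01  2.17266866e-03]
 [ 2.52936195e-04 -2.18289341e-03 -9.99997585e-01]] 0.0856135865547433
```

View pics/top0.png

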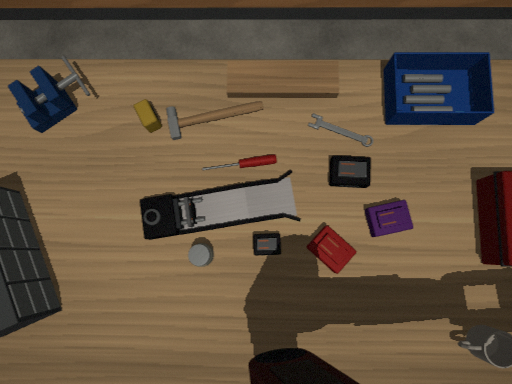

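View pics/side0.png

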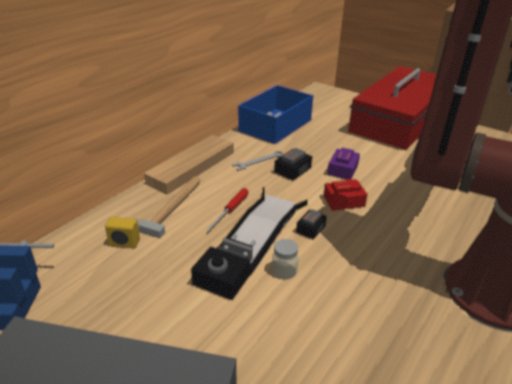

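The top image has four packs. The black one at (350,171) is large, with a shoe. The black one at (266,243) is small, the one at (332,249) is red and the one at (389,217) is purple. The large black pack at (350,171), in front of the ramp, fits the description. I'll confirm it in an enlarged crop.

```bash
python3 - <<'E'
import cv2
t=cv2.imread("pics/top0.png")
a=cv2.resize(t[135:265,130:390],None,fx=3,fy=3,interpolation=cv2.INTER_CUBIC)
a=cv2.convertScaleAbs(a,alpha=1.7,beta=15)
for u in range(130,390,20): cv2.line(a,((u-130)*3,0),((u-130)*3,6),(0,255,255),1);cv2.putText(a,str(u),((u-130)*3,18),0,.35,(0,255,255))
for v in range(140,265,20): cv2.line(a,(0,(v-135)*3),(6,(v-135)*3),(0,255,255),1);cv2.putText(a,str(v),(8,(v-135)*3+4),0,.35,(0,255,255))
cv2.imwrite("pics/top0c.png",a)
E
```

```text
(no output)
```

View pics/top0c.png

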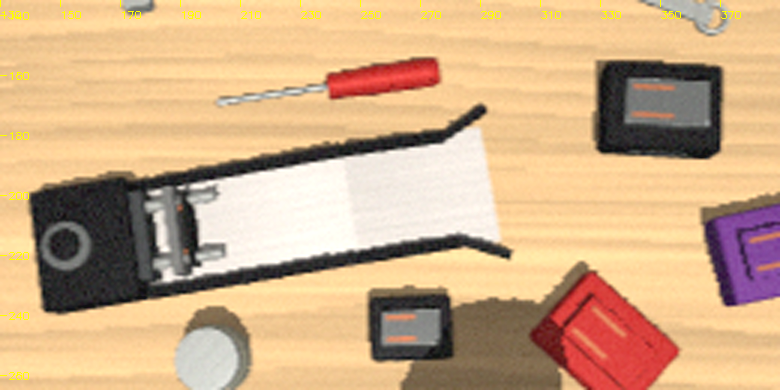

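The crop confirms it: black body, grey shoe, centred at about (350,171) and larger than the other black pack at (266,243). The ramp foot corners are at (290.7,177.7) and (296,215.3), and the button is at (152,216.7). Next I'll fit the poses.

```bash
cat > h.py <<'E'
import numpy as np
from scipy.optimize import least_squares
T=dict(f=424.9041,c=(252.9369,186.6013),eye=np.array([.4101,.0662,1.1225]),R=np.array([[0.0132,0.9878,-0.1549],[-0.9996,0.0091,-0.0268],[-0.0251,0.1552,0.9876]]))
def proj(P,K=T):
    q=(np.asarray(P)-K["eye"])@K["R"]; return np.c_[K["c"][0]+K["f"]*q[:,0]/-q[:,2],K["c"][1]-K["f"]*q[:,1]/-q[:,2]]
def place(p,M):
    c,s=np.cos(p[2]),np.sin(p[2]); M=np.asarray(M,float)/1000
    return np.c_[p[0]+c*M[:,0]-s*M[:,1],p[1]+s*M[:,0]+c*M[:,1],M[:,2]]
def fit(M,px,p0):
    px=np.asarray(px)/3+[130,135]
    r=least_squares(lambda p:(proj(place(p,M))-px).ravel(),p0,loss="soft_l1"); print(np.round(r.x,4),np.degrees(r.x[2]),"\n",np.round(r.fun.reshape(-1,2),1).tolist()); return r.x
E
cat > a.py <<'E'
from h import *
# cradle: foot mid, crest mid, button centre, unit top rear corners (+y=image down... yaw~97deg)
C=fit([[0,0,0],[125,0,20],[365,0,66],[395,52,52],[395,-52,52]],[[490,185],[352,207],[66,245],[45,312],[30,192]],[.37,-.03,1.7])
# pack: top corners front(left)/right; +y is image down
P=fit([[50,-38,46],[-50,-38,46],[-50,38,46],[50,38,46],[35,-20,60],[-35,-20,60],[-35,20,60],[35,20,60]],
 [[604,62],[721,67],[719,158],[600,153],[625,78],[712,81],[709,127],[625,123]],[.45,-.17,1.55])
c,s=np.cos(C[2]),np.sin(C[2]); d=P[:2]-C[:2]
print("pack in cradle",c*d[0]+s*d[1],-s*d[0]+c*d[1],np.degrees(P[2]-C[2]))
print("start",place(C,[[365,0,66],[-55,0,0]]))
E
python3 a.py
```

```text
[ 0.5596 -0.0133  1.7423] 99.82899447082657 
 [[0.8, 0.2], [0.1, -0.5], [0.2, -0.0], [-0.6, 0.4], [-0.4, -0.1]]
[ 0.6225 -0.1552  1.5295] 87.63271327041804 
 [[0.3, -0.3], [0.3, -0.1], [0.6, -1.3], [0.9, -1.6], [-0.1, 0.3], [-1.4, 0.6], [-0.6, 0.8], [-0.4, 0.8]]
pack in cradle -0.15060033408275714 -0.03766179731565106 -12.196281200408539
start [[ 0.49733985  0.34636042  0.066     ]
 [ 0.56903727 -0.06747466  0.        ]]
```

```bash
cat > go.py <<'E'
import sys,numpy as np
from rig import arm
# usage: go.py x y z(mm) yawdeg n  -> rows
def rows(x,y,z,yaw,n):
    s=arm.get_state(); p=np.array(s["ee_pos"])*1000; R=np.array(s["tool_rot"])
    a=np.degrees(np.arctan2(R[1,0],R[0,0])); d=np.array([x,y,z])-p; da=(yaw-a+180)%360-180
    out=[]
    for i in range(n):
        t=np.radians(a+da*i/n); c,s_=np.cos(t),np.sin(t); e=d/n
        out.append("%.1f %.1f %.1f %.2f"%(c*e[0]+s_*e[1],s_*e[0]-c*e[1],-e[2],-da/n))
    print("at",p.round(1),a.round(2),"|d|/n",np.linalg.norm(d)/n,"; ".join(out))
v=[float(q) for q in sys.argv[1:]]; rows(*v[:4],int(v[4]))
E
python3 go.py 622.5 -155.2 130 87.6 12
```

```text
at [ 164.1 -602.3  230.1] 15.23 |d|/n 54.010550269640184 46.6 -25.9 8.3 -6.03; 49.1 -20.9 8.3 -6.03; 51.0 -15.6 8.3 -6.03; 52.4 -10.1 8.3 -6.03; 53.2 -4.6 8.3 -6.03; 53.4 1.0 8.3 -6.03; 53.0 6.6 8.3 -6.03; 52.0 12.2 8.3 -6.03; 50.4 17.5 8.3 -6.03; 48.3 22.7 8.3 -6.03; 45.6 27.7 8.3 -6.03; 42.5 32.3 8.3 -6.03
```

Request:
servo_tool(
  motion="46.6 -25.9 8 -6; 49 -21 8 -6; 51 -15.6 8 -6; 52.4 -10 8 -6; 53 -4.6 8 -6; 53.4 1 8 -6; 53 6.6 8 -6; 52 12 8 -6; 50.4 17.5 8 -6; 48 22.7 8 -6; 45.6 27.7 8 -6; 42.5 32 8 -6",
  claw=-1,
)

```text
time_s: 1.6
ee_pos: [0.6239, -0.1559, 0.1345]
tool_rot: [[0.045, 0.999, -0.001], [0.999, -0.045, 0.0], [0.0, -0.001, -1.0]]
wrist_force: [0.6, -1.2, -0.1]
opening: 0.0852
gripper_force: 0.0
```

```bash
python3 - <<'E'
from rig import get_image
import cv2,numpy as np,pickle
d=get_image("wrist"); cv2.imwrite("pics/w1.png",d["frame"]); pickle.dump(d,open("w1.pkl","wb"))
print({k:np.round(v,4).tolist() for k,v in d.items() if k!="frame"})
cv2.imwrite("pics/w1b.png",cv2.convertScaleAbs(cv2.resize(d["frame"],(768,576)),alpha=1.5,beta=10))
E
python3 go.py 622.5 -155.2 130 87.6 2
```

```text
{'fx': 297.3186, 'fy': 297.3186, 'cx': 253.3273, 'cy': 190.7216, 'eye': [0.6263, -0.0885, 0.2763], 'attitude': [[0.999, 0.0424, 0.0123], [-0.0441, 0.9626, 0.2673], [-0.0005, -0.2675, 0.9635]]}
at [ 627.5 -150.6  133.5] 87.75 |d|/n 3.819326990270734 -2.4 -2.4 1.7 0.07; -2.4 -2.4 1.7 0.07
```

View pics/w1b.png

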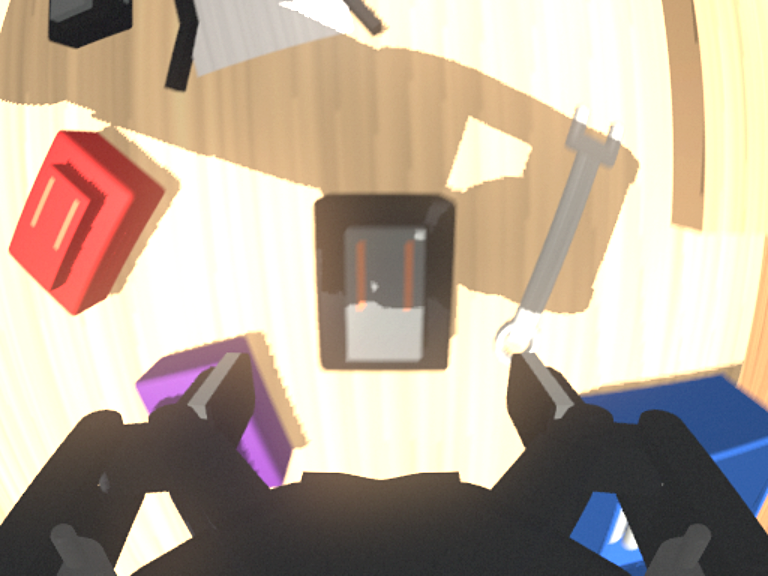

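The wrist view shows the large pack with shoe corners at (345,228), (426,228), (423,361) and (346,361) in the 1.5x picture. The ramp foot runs from about (197,76) to (340,36). I'll refine the poses from these.

```bash
cat > w.py <<'E'
from h import *
import pickle
def wproj(P,K):
    q=(np.asarray(P)-K["eye"])@K["attitude"]; q=q*[1,-1,-1]
    r=np.hypot(q[:,0],q[:,1]); th=np.arctan2(r,q[:,2])*K["fx"]
    return np.c_[K["cx"]+th*q[:,0]/r,K["cy"]+th*q[:,1]/r]
def wfit(M,px,p0,K):
    px=np.asarray(px)/1.5
    r=least_squares(lambda p:(wproj(place(p,M),K)-px).ravel(),p0); print(np.round(r.x,4),np.degrees(r.x[2]),np.round(r.fun.reshape(-1,2),1).tolist()); return r.x
def foot(px,K,z=0.):
    r=least_squares(lambda p:(wproj(np.array([[p[0],p[1],z]]),K)-np.array(px)/1.5).ravel(),[.56,0.]); return r.x
E
python3 - <<'E'
from w import *
K=pickle.load(open("w1.pkl","rb"))
# image right = +world x = pack -y
wfit([[35,20,60],[35,-20,60],[-35,-20,60],[-35,20,60]],[[345,228],[426,228],[423,361],[346,361]],[.62,-.155,1.53],K)
wfit([[50,38,46],[50,-38,46],[-50,-38,46],[-50,38,46]],[[317,207],[454,207],[448,368],[322,369]],[.62,-.155,1.53],K)
print(foot([197,76],K),foot([340,36],K))
E
```

```text
[ 0.6259 -0.1545  1.5235] 87.29139639347055 [[-0.3, 0.5], [0.2, 0.7], [-0.7, -0.7], [0.8, -0.8]]
[ 0.6261 -0.1568  1.5282] 87.56216782852506 [[-3.1, -3.9], [3.0, -3.9], [1.7, 5.3], [-1.5, 4.8]]
[ 0.51109152 -0.01949629] [ 0.6052684  -0.00466147]
```

```bash
python3 go.py 624.5 -155 49 87.4 3
```

```text
at [ 627.5 -150.6  133.5] 87.75 |d|/n 28.212365138075167 -1.5 -0.9 28.2 0.12; -1.5 -0.9 28.2 0.12; -1.5 -0.9 28.2 0.12
```

Request:
servo_tool(
  motion="-1.5 -1 20 0.1; -1.5 -1 20 0.1; -1.5 -1 16 0.1; 0 0 14 0; 0 0 14 0; 0 0 0 0",
)

```text
time_s: 2.4
ee_pos: [0.6186, -0.1616, 0.0496]
tool_rot: [[0.054, 0.999, -0.003], [0.999, -0.054, 0.001], [0.001, -0.003, -1.0]]
wrist_force: [-0.4, 1.1, 0.3]
opening: 0.0852
gripper_force: 0.0
```

Request:
servo_tool(
  motion="0 0 0 0; 0 0 0 0; 0 0 0 0; 0 0 0 0; 0 0 0 0; 0 0 0 0",
  claw=1,
  squeeze=30,
)

```text
time_s: 3.15
ee_pos: [0.623, -0.1625, 0.0535]
tool_rot: [[0.054, 0.999, 0.007], [0.999, -0.054, -0.002], [-0.001, 0.007, -1.0]]
wrist_force: [5.2, -0.5, 2.5]
opening: 0.0384
gripper_force: 32.2
```

```bash
python3 go.py 570.4 -77.4 53.5 99.5 10;python3 -c "
from rig import arm;print(arm.get_state()['wrist_force'])"
```

```text
at [ 623.  -162.5   53.5] 86.92 |d|/n 10.00075574022422 8.2 -5.7 -0.0 -1.26; 8.3 -5.5 -0.0 -1.26; 8.5 -5.3 -0.0 -1.26; 8.6 -5.2 -0.0 -1.26; 8.7 -5.0 -0.0 -1.26; 8.8 -4.8 -0.0 -1.26; 8.9 -4.6 -0.0 -1.26; 9.0 -4.4 -0.0 -1.26; 9.1 -4.2 -0.0 -1.26; 9.2 -4.0 -0.0 -1.26
[ 5.24348924 -0.52719583  2.53346842]
```

Request:
servo_tool(
  motion="8.2 -5.7 0 -1.26; 8.3 -5.5 0 -1.26; 8.5 -5.3 0 -1.26; 8.6 -5.2 0 -1.26; 8.7 -5 0 -1.26; 8.8 -4.8 0 -1.26; 8.9 -4.6 0 -1.26; 9 -4.4 0 -1.26; 9.1 -4.2 0 -1.26; 9.2 -4 0 -1.26; 0 0 0 0; 0 0 0 0",
)

```text
time_s: 4.65
ee_pos: [0.5692, -0.078, 0.0534]
tool_rot: [[-0.166, 0.986, 0.004], [0.986, 0.166, -0.003], [-0.003, 0.004, -1.0]]
wrist_force: [2.0, -3.0, 7.2]
opening: 0.0387
gripper_force: 32.6
```

```bash
python3 - <<'E'
from rig import get_image,arm
import cv2,numpy as np,pickle
d=get_image("wrist"); pickle.dump(d,open("w2.pkl","wb"));t=get_image("top")["frame"]
a=cv2.convertScaleAbs(cv2.resize(d["frame"],(768,576))[0:400],alpha=1.3,beta=10)
cv2.imwrite("pics/w2.png",a)
cv2.imwrite("pics/t2.png",cv2.convertScaleAbs(cv2.resize(t[135:265,130:390],None,fx=3,fy=3,interpolation=cv2.INTER_CUBIC),alpha=1.6,beta=15))
s=arm.get_state();print(s["ee_pos"],s["tool_rot"][:,0] if hasattr(s["tool_rot"],"shape") else s["tool_rot"],s["wrist_force"])
E
```

```text
[ 0.56917634 -0.07795674  0.05341745] [-0.16600541  0.98612011 -0.00305472] [ 2.06816768 -2.15135014  7.49641689]
```

View pics/w2.png

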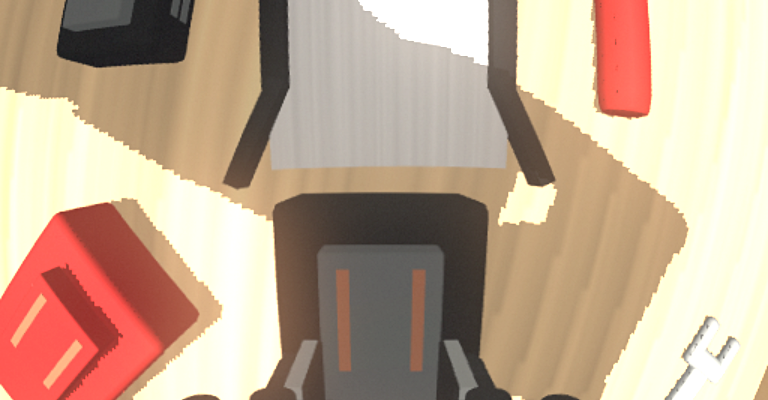

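```bash
python3 - <<'E'
from w import *
K=pickle.load(open("w2.pkl","rb"))
L,R=foot([272,167],K),foot([506,167],K); l,r=foot([289,90],K,.021),foot([488,90],K,.021)
a,b=foot([318,246],K,.06),foot([443,246],K,.06)
x=np.array([-.166,.986]);y=np.array([.986,.166]);o=np.array([.5692,-.078])
for n,p in zip("LRlrab",(L,R,l,r,a,b)): print(n,p.round(4),((p-o)@x*1e3).round(1),((p-o)@y*1e3).round(1))
E
```

```text
L [ 0.5106 -0.0192] 67.7 -48.0
R [ 0.6126 -0.0016] 68.2 55.5
l [0.5175 0.0129] 98.2 -35.9
r [0.5939 0.0263] 98.7 41.6
a [ 0.5425 -0.0389] 43.0 -19.9
b [ 0.5806 -0.0325] 43.0 18.8
```

The pack is straight but about 4 mm too far left. Its front edge is about 10 mm short of the foot. I'll shift it +4 mm in tool y, let go, rise and move behind it.

Request:
servo_tool(
  motion="1 2 0 0; 1 2 0 0; 0 0 0 0; 0 0 0 0",
)

```text
time_s: 5.25
ee_pos: [0.5696, -0.0777, 0.0536]
tool_rot: [[-0.167, 0.986, -0.004], [0.986, 0.167, -0.006], [-0.006, -0.005, -1.0]]
wrist_force: [-7.1, -9.0, 14.5]
opening: 0.0387
gripper_force: 33.4
```

Request:
servo_tool(
  motion="0 0 0 0; 0 0 0 0; 0 0 -5 0; 0 0 -15 0; 0 0 -20 0; -25 0 -10 0; -30 0 0 0; -30 0 0 0; 0 0 0 0; 0 0 0 0",
  claw=-0.3,
)

```text
time_s: 6.5
ee_pos: [0.5851, -0.1574, 0.1022]
tool_rot: [[-0.165, 0.986, 0.001], [0.986, 0.165, 0.0], [0.0, 0.001, -1.0]]
wrist_force: [0.2, 0.4, 0.4]
opening: 0.0556
gripper_force: 0.0
```

```bash
python3 - <<'E'
from rig import get_image,arm
import cv2,numpy as np,pickle
d=get_image("wrist"); pickle.dump(d,open("w3.pkl","wb"))
a=cv2.convertScaleAbs(cv2.resize(d["frame"],(768,576))[0:500],alpha=1.3,beta=10)
cv2.imwrite("pics/w3.png",a)
s=arm.get_state();print(s["ee_pos"],s["tool_rot"],s["wrist_force"])
E
```

```text
[ 0.58483677 -0.15692117  0.10188795] [[-1.66030207e-01  9.86120642e-01  2.24897907e-04]
 [ 9.86120577e-01  1.66030090e-01  4.65617406e-04]
 [ 4.21815116e-04  2.99083008e-04 -9.99999866e-01]] [ 0.85859619  0.41719239 -0.11656163]
```

View pics/w3.png

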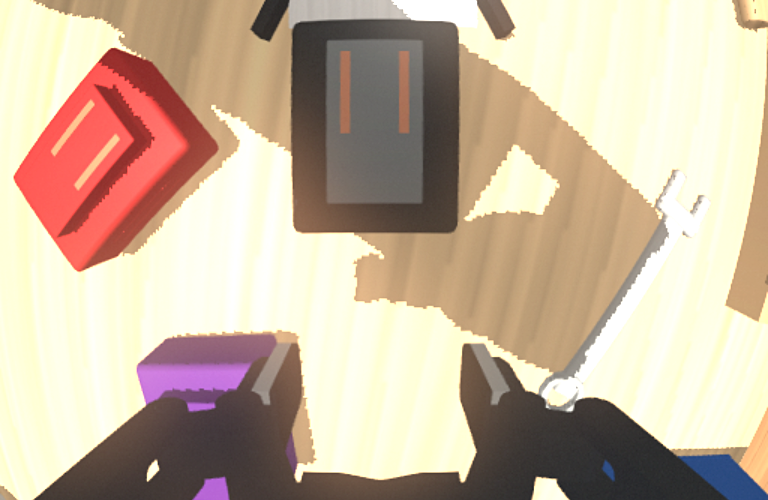

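```bash
python3 - <<'E'
from w import *
K=pickle.load(open("w3.pkl","rb"))
p=wfit([[35,20,60],[35,-20,60],[-35,-20,60],[-35,20,60]],[[327,40],[424,40],[423,203],[326,203]],[.58,-.08,1.74],K)
print("purple",[foot(q,K,.046).round(4) for q in ([137,372],[276,337],[160,336])])
x=np.array([-.166,.986]);y=np.array([.986,.166])
for o in ([.56,-.0105],[.5616,-.0104]): print(((p[:2]-o)@x*1e3).round(1),((p[:2]-o)@y*1e3).round(1))
q=p[:2]*1e3+y*3.5
print(q)
E
python3 go.py 567 -72 102 99.5 3
```

```text
[ 0.5681 -0.0723  1.7322] 99.24749146860246 [[-0.2, -0.8], [0.1, -0.7], [-0.1, 0.9], [0.1, 0.6]]
purple [array([ 0.458, -0.216]), array([ 0.5367, -0.1788]), array([ 0.4736, -0.1908])]
-62.3 -2.3
-62.1 -3.9
[571.52256103 -71.75457809]
at [ 584.8 -156.9  101.9] 99.56 |d|/n 28.924743941441964 28.9 -1.2 -0.0 0.02; 28.9 -1.2 -0.0 0.02; 28.9 -1.2 -0.0 0.02
```

Request:
servo_tool(
  motion="29 -1 0 0; 29 -1 0 0; 29 -1 0 0; 0 0 16 0; 0 0 16 0; 0 0 14 0; 0 0 0 0; 0 0 0 0",
)

```text
time_s: 7.55
ee_pos: [0.5677, -0.0731, 0.0552]
tool_rot: [[-0.165, 0.986, -0.0], [0.986, 0.165, -0.0], [-0.0, -0.0, -1.0]]
wrist_force: [0.3, -0.0, -0.4]
opening: 0.0554
gripper_force: 0.0
```

Request:
servo_tool(
  motion="0 0 0 0; 0 0 0 0; 0 0 0 0; 0 0 0 0",
  claw=1,
  squeeze=30,
)

```text
time_s: 8.05
ee_pos: [0.5684, -0.0729, 0.0562]
tool_rot: [[-0.166, 0.986, 0.002], [0.986, 0.166, -0.001], [-0.001, 0.002, -1.0]]
wrist_force: [0.7, -1.4, 2.5]
opening: 0.0387
gripper_force: 30.5
```

Request:
servo_tool(
  motion="2 1 0 0; 2 1 -0.5 0; 3 1 0 0; 3 0.5 0 0; 3 0 0 0; 3 0 0 0; 2 0 0 0; 0 0 0 0; 0 0 0 0",
)

```text
time_s: 9.18
ee_pos: [0.5696, -0.0581, 0.0574]
tool_rot: [[-0.168, 0.986, 0.003], [0.986, 0.168, -0.008], [-0.008, 0.002, -1.0]]
wrist_force: [-0.7, -11.0, 5.2]
opening: 0.0384
gripper_force: 30.7
```

Request:
servo_tool(
  motion="0 0 0 0; 0 0 0 0; 0 0 -8 0; 0 0 -15 0; 0 0 -10 0; -20 0 0 0; -25 0 0 0; -28 0 0 0; 0 0 0 0; 0 0 0 0",
  claw=-0.3,
)

```text
time_s: 10.42
ee_pos: [0.5796, -0.1265, 0.0884]
tool_rot: [[-0.165, 0.986, -0.001], [0.986, 0.165, 0.001], [0.001, -0.001, -1.0]]
wrist_force: [0.5, -0.7, -0.8]
opening: 0.0555
gripper_force: 0.0
```

Request:
servo_tool(
  motion="0 0 20 0; 0 0 20 0; 0 0 13 0; 0 0 0 0; 0 0 0 0",
  claw=0.05,
)

```text
time_s: 11.05
ee_pos: [0.5804, -0.1261, 0.0359]
tool_rot: [[-0.166, 0.986, 0.0], [0.986, 0.166, -0.0], [-0.0, 0.0, -1.0]]
wrist_force: [-0.3, -0.3, -0.2]
opening: 0.0409
gripper_force: 0.0
```

```bash
python3 - <<'E'
from rig import get_image,arm
import cv2,numpy as np,pickle
d=get_image("wrist"); pickle.dump(d,open("w4.pkl","wb"))
a=cv2.convertScaleAbs(cv2.resize(d["frame"],(768,576))[0:500],alpha=1.3,beta=10)
cv2.imwrite("pics/w4.png",a)
s=arm.get_state();print(s["ee_pos"],s["tool_rot"],s["wrist_force"])
E
```

```text
[ 0.58072191 -0.12628209  0.03634524] [[-1.65691254e-01  9.86177015e-01  1.14159371e-03]
 [ 9.86177507e-01  1.65691793e-01 -3.93757600e-04]
 [-5.77467404e-04  1.06057185e-03 -9.99999271e-01]] [0.64644153 0.81397627 0.35955411]
```

View pics/w4.png

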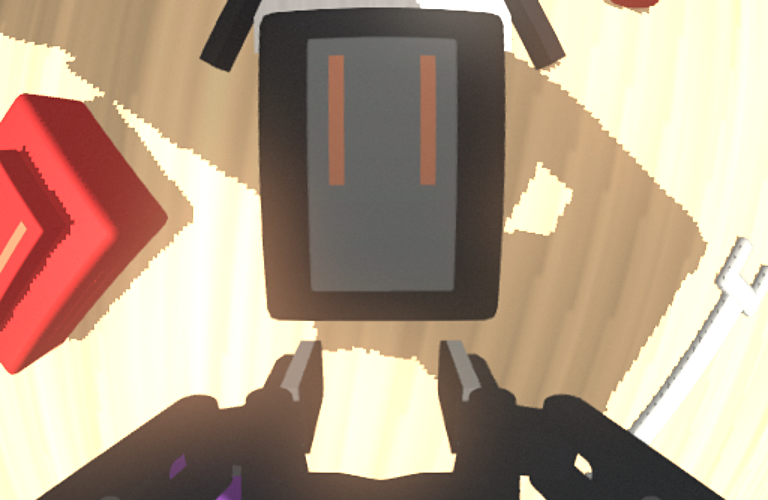

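The pack is centred between the flares (382 against 384) and straight, and the fingers are centred behind it. I'll push now.

Request:
servo_tool(
  motion="3 0 0 0; 3 0 0 0; 3 0 0 0; 3 0 0 0; 3 0 0 0; 3 0 0 0; 3 0 0 0; 3 0 0 0; 3 0 0 0; 3 0 0 0; 3 0 0 0; 3 0 0 0",
)

```text
time_s: 12.6
ee_pos: [0.575, -0.0924, 0.0364]
tool_rot: [[-0.166, 0.986, 0.002], [0.986, 0.166, -0.004], [-0.004, 0.002, -1.0]]
wrist_force: [1.0, -5.1, -1.9]
opening: 0.0403
gripper_force: 2.6
```

Request:
servo_tool(
  motion="3 0 0 0; 3 0 0 0; 3 0 0 0; 3 0 0 0; 3 0 0 0; 3 0 0 0; 3 0 0 0; 3 0 0 0; 3 0 0 0; 3 0 0 0; 3 0 0 0; 3 0 0 0",
)

```text
time_s: 14.1
ee_pos: [0.5688, -0.0566, 0.0362]
tool_rot: [[-0.166, 0.986, 0.002], [0.986, 0.166, -0.003], [-0.003, 0.001, -1.0]]
wrist_force: [1.0, -4.9, -1.4]
opening: 0.0406
gripper_force: 2.5
```

Request:
servo_tool(
  motion="4 0 0 0; 4 0 0 0; 4 0 0 0; 4 0 0 0; 4 0 0 0; 4 0 0 0; 4 0 0 0; 4 0 0 0; 4 0 0 0; 4 0 0 0; 4 0 0 0; 4 0 0 0",
)

```text
time_s: 15.6
ee_pos: [0.5631, -0.0107, 0.0385]
tool_rot: [[-0.168, 0.986, 0.006], [0.986, 0.168, -0.006], [-0.007, 0.005, -1.0]]
wrist_force: [0.5, -14.7, 6.5]
opening: 0.0408
gripper_force: 6.6
```

```bash
python3 - <<'E'
from rig import get_image,arm
import cv2
t=get_image("top")["frame"]
cv2.imwrite("pics/t5.png",cv2.convertScaleAbs(cv2.resize(t[135:265,130:390],None,fx=3,fy=3,interpolation=cv2.INTER_CUBIC),alpha=1.6,beta=15))
E
```

```text
(no output)
```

View pics/t5.png

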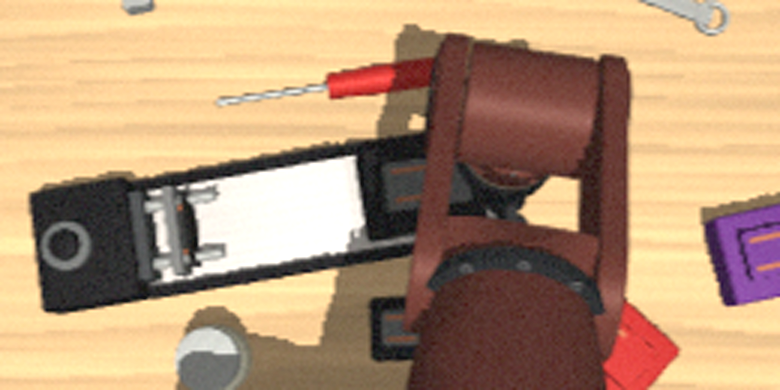

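The pack is in the channel, heading straight up the ramp, at about 15 N. I'll keep pushing and rise a little with it.

Request:
servo_tool(
  motion="3 0 -0.5 0; 3 0 -0.5 0; 3 0 -0.5 0; 3 0 -0.5 0; 3 0 -0.5 0; 3 0 -0.5 0; 3 0 -0.5 0; 3 0 -0.5 0; 3 0 -0.5 0; 3 0 -0.5 0; 3 0 -0.5 0; 3 0 -0.5 0",
)

```text
time_s: 17.15
ee_pos: [0.5573, 0.0254, 0.0444]
tool_rot: [[-0.167, 0.986, 0.006], [0.986, 0.167, -0.005], [-0.006, 0.005, -1.0]]
wrist_force: [2.8, -10.8, 5.1]
opening: 0.0406
gripper_force: 5.7
```

Request:
servo_tool(
  motion="3 0 -0.3 0; 3 0 -0.3 0; 3 0 -0.3 0; 3 0 -0.3 0; 3 0 -0.3 0; 3 0 -0.3 0; 3 0 -0.3 0; 3 0 -0.3 0; 3 0 -0.3 0; 3 0 -0.3 0",
)

```text
time_s: 18.4
ee_pos: [0.5544, 0.0515, 0.0499]
tool_rot: [[-0.17, 0.985, 0.009], [0.985, 0.17, -0.012], [-0.013, 0.007, -1.0]]
wrist_force: [0.6, -23.5, 17.5]
opening: 0.0403
gripper_force: 12.0
```

Request:
servo_tool(
  motion="-4 0 0 0; -4 0 0 0; 0 0 0 0; 0 0 0 0",
)

```text
time_s: 18.9
ee_pos: [0.5507, 0.0496, 0.0449]
tool_rot: [[-0.166, 0.986, 0.0], [0.986, 0.166, -0.0], [-0.0, 0.0, -1.0]]
wrist_force: [1.8, -3.7, 3.6]
opening: 0.0402
gripper_force: 1.9
```

Request:
servo_tool(
  motion="2 0 0 0; 2 0 0 0; 2 0 0 0; 2 0 0 0; 2 0 -0.5 0; 2 0 -0.5 0",
)

```text
time_s: 19.65
ee_pos: [0.5501, 0.0543, 0.0489]
tool_rot: [[-0.171, 0.985, 0.001], [0.985, 0.171, -0.014], [-0.014, -0.002, -1.0]]
wrist_force: [-4.0, -24.6, 18.9]
opening: 0.0406
gripper_force: 12.3
```

Request:
servo_tool(
  motion="-4 0 0 0; -4 0 0 0; -2 0 -2 0; 0 0 -2 0; 0 0 0 0",
)

```text
time_s: 20.27
ee_pos: [0.5502, 0.0518, 0.0498]
tool_rot: [[-0.166, 0.986, -0.0], [0.986, 0.166, 0.0], [0.0, -0.0, -1.0]]
wrist_force: [0.0, -0.5, -0.3]
opening: 0.0405
gripper_force: 0.0
```

Request:
servo_tool(
  motion="3 0 0 0; 3 0 0 0; 2 0 -0.6 0; 2 0 -0.6 0; 2 0 -0.6 0; 2 0 -0.6 0",
)

```text
time_s: 21.02
ee_pos: [0.5475, 0.0649, 0.052]
tool_rot: [[-0.166, 0.986, -0.001], [0.986, 0.166, -0.001], [-0.0, -0.001, -1.0]]
wrist_force: [-0.9, -3.9, -2.3]
opening: 0.0408
gripper_force: 1.7
```

Request:
servo_tool(
  motion="3 0 0 0; 3 0 0 0; 3 0 0 0; 3 0 0 0; 3 0 0 0; 3 0 0 0; 3 0 0 0; 3 0 0 0; 3 0 0 0; 3 0 0 0",
)

```text
time_s: 22.28
ee_pos: [0.5426, 0.0948, 0.0521]
tool_rot: [[-0.166, 0.986, -0.001], [0.986, 0.166, -0.0], [-0.0, -0.001, -1.0]]
wrist_force: [-2.0, -5.2, -2.0]
opening: 0.0407
gripper_force: 2.1
```

Request:
servo_tool(
  motion="1 0 0 0; 1 0 0 0; 1 0 0 0; 1 0 0 0; 1 0 0 0; 1 0 0 0",
)

```text
time_s: 23.02
ee_pos: [0.5422, 0.1008, 0.0523]
tool_rot: [[-0.165, 0.986, 0.0], [0.986, 0.165, 0.0], [0.0, 0.0, -1.0]]
wrist_force: [0.1, -2.8, -0.8]
opening: 0.0407
gripper_force: 1.4
```

```bash
python3 - <<'E'
from rig import get_image,arm
import cv2
t=get_image("top")["frame"]
cv2.imwrite("pics/t6.png",cv2.convertScaleAbs(cv2.resize(t[135:265,130:390],None,fx=3,fy=3,interpolation=cv2.INTER_CUBIC),alpha=1.6,beta=15))
E
```

```text
(no output)
```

View pics/t6.png

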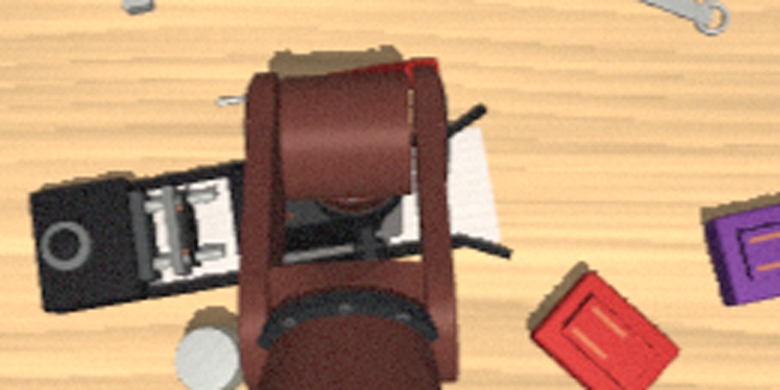

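```bash
python3 - <<'E'
from h import *
C=[.5602,-.0112,np.radians(99.5)]
for x in range(190,286,10): print(x,((proj(place(C,[[x,-25,40],[x,25,40]]))-[130,135])*3).round(0).tolist())
import cv2
t=cv2.imread("pics/t6.png")[140:310,20:260]; cv2.imwrite("pics/t6c.png",cv2.resize(t,None,fx=3,fy=3,interpolation=cv2.INTER_CUBIC))
E
```

```text
190 [[270.0, 184.0], [278.0, 242.0]]
200 [[258.0, 186.0], [266.0, 244.0]]
210 [[247.0, 188.0], [255.0, 245.0]]
220 [[235.0, 190.0], [243.0, 247.0]]
230 [[224.0, 191.0], [232.0, 249.0]]
240 [[212.0, 193.0], [220.0, 251.0]]
250 [[201.0, 195.0], [208.0, 253.0]]
260 [[189.0, 197.0], [197.0, 254.0]]
270 [[178.0, 199.0], [185.0, 256.0]]
280 [[166.0, 200.0], [174.0, 258.0]]
```

View pics/t6c.png

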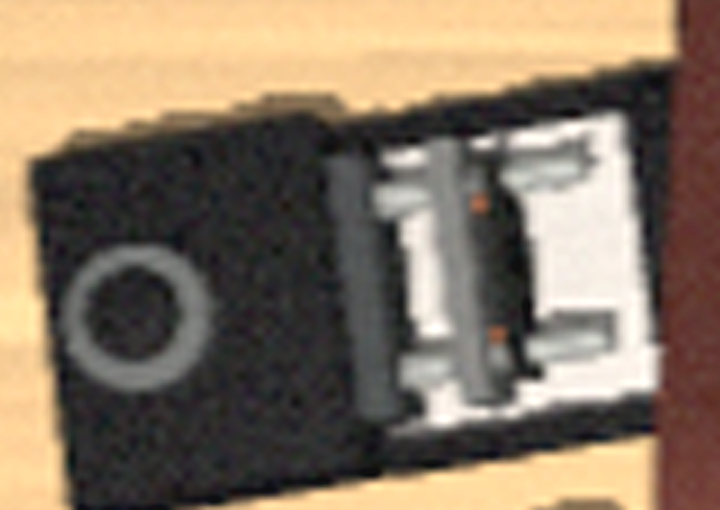

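The pad face shows at crop (520,250), about cradle x=260 mm, and the pack front is near 215–224. That leaves roughly 35 mm, so I'll advance 20 mm and then feel for the pad in short steps.

Request:
servo_tool(
  motion="2 0 0 0; 2 0 0 0; 2 0 0 0; 2 0 0 0; 2 0 0 0; 2 0 0 0; 2 0 0 0; 2 0 0 0; 2 0 0 0; 2 0 0 0",
)

```text
time_s: 24.32
ee_pos: [0.5386, 0.1205, 0.0522]
tool_rot: [[-0.166, 0.986, -0.0], [0.986, 0.166, -0.0], [-0.0, -0.0, -1.0]]
wrist_force: [1.1, -3.5, -2.9]
opening: 0.0405
gripper_force: 1.4
```

Request:
servo_tool(
  motion="0.8 0 0 0; 0.8 0 0 0; 0.8 0 0 0; 0.8 0 0 0",
)

```text
time_s: 24.82
ee_pos: [0.5381, 0.1236, 0.0522]
tool_rot: [[-0.165, 0.986, -0.0], [0.986, 0.165, 0.0], [0.0, 0.0, -1.0]]
wrist_force: [0.5, -2.6, -1.7]
opening: 0.041
gripper_force: 1.4
```

Request:
servo_tool(
  motion="1 0 0 0; 1 0 0 0; 1 0 0 0; 1 0 0 0",
)

```text
time_s: 25.32
ee_pos: [0.5375, 0.1276, 0.0522]
tool_rot: [[-0.166, 0.986, -0.0], [0.986, 0.166, 0.0], [0.0, -0.0, -1.0]]
wrist_force: [-0.2, -3.2, -2.5]
opening: 0.0407
gripper_force: 1.4
```

Request:
servo_tool(
  motion="1 0 0 0; 1 0 0 0; 1 0 0 0",
)

```text
time_s: 25.7
ee_pos: [0.537, 0.1305, 0.0522]
tool_rot: [[-0.166, 0.986, -0.0], [0.986, 0.166, 0.0], [0.0, -0.0, -1.0]]
wrist_force: [0.2, -2.9, -2.7]
opening: 0.0407
gripper_force: 1.4
```

Request:
servo_tool(
  motion="1 0 0 0; 1 0 0 0; 1 0 0 0",
)

```text
time_s: 26.08
ee_pos: [0.5365, 0.1335, 0.0522]
tool_rot: [[-0.166, 0.986, -0.0], [0.986, 0.166, 0.0], [0.0, -0.0, -1.0]]
wrist_force: [1.0, -3.5, -1.5]
opening: 0.0409
gripper_force: 1.4
```

Request:
servo_tool(
  motion="1 0 0 0; 1 0 0 0",
)

```text
time_s: 26.32
ee_pos: [0.5361, 0.1355, 0.0522]
tool_rot: [[-0.166, 0.986, -0.0], [0.986, 0.166, -0.0], [0.0, -0.0, -1.0]]
wrist_force: [0.4, -2.5, -1.3]
opening: 0.0405
gripper_force: 1.4
```

Request:
servo_tool(
  motion="1 0 0 0; 1 0 0 0",
)

```text
time_s: 26.58
ee_pos: [0.5358, 0.1374, 0.0522]
tool_rot: [[-0.166, 0.986, -0.0], [0.986, 0.166, 0.0], [0.0, -0.0, -1.0]]
wrist_force: [1.1, -3.2, -2.4]
opening: 0.0408
gripper_force: 1.4
```

Request:
servo_tool(
  motion="1 0 0 0; 1 0 0 0",
)

```text
time_s: 26.82
ee_pos: [0.5358, 0.139, 0.0523]
tool_rot: [[-0.166, 0.986, 0.001], [0.986, 0.166, -0.001], [-0.001, 0.0, -1.0]]
wrist_force: [1.1, -4.9, -2.0]
opening: 0.0403
gripper_force: 2.6
```

Request:
servo_tool(
  motion="0.7 0 0 0; 0.7 0 0 0",
)

```text
time_s: 27.08
ee_pos: [0.5358, 0.1397, 0.0524]
tool_rot: [[-0.167, 0.986, 0.001], [0.986, 0.167, -0.002], [-0.002, 0.001, -1.0]]
wrist_force: [1.3, -7.3, -2.0]
opening: 0.0408
gripper_force: 3.4
```

Request:
servo_tool(
  motion="0.7 0 0 0; 0.7 0 0 0; 0.5 0 0 0",
)

```text
time_s: 27.45
ee_pos: [0.5357, 0.1407, 0.0524]
tool_rot: [[-0.167, 0.986, 0.001], [0.986, 0.167, -0.004], [-0.004, 0.001, -1.0]]
wrist_force: [1.6, -9.6, -2.2]
opening: 0.0406
gripper_force: 4.6
```

Request:
servo_tool(
  motion="0.7 0 0 0; 0.7 0 0 0; 0.3 0 0 0",
)

```text
time_s: 27.82
ee_pos: [0.5357, 0.1414, 0.0525]
tool_rot: [[-0.168, 0.986, 0.002], [0.986, 0.168, -0.005], [-0.006, 0.001, -1.0]]
wrist_force: [2.5, -11.8, -1.9]
opening: 0.0408
gripper_force: 5.9
```

Request:
servo_tool(
  motion="0.6 0 0 0; 0.2 0 0 0; 0 0 0 0; 0 0 0 0; 0 0 0 0; 0 0 0 0; 0 0 0 0; 0 0 0 0",
)

```text
time_s: 28.82
ee_pos: [0.5356, 0.1417, 0.0525]
tool_rot: [[-0.168, 0.986, 0.002], [0.986, 0.168, -0.006], [-0.006, 0.001, -1.0]]
wrist_force: [2.9, -13.3, -2.4]
opening: 0.0406
gripper_force: 6.4
```

The contact is bedded: about 13 N at the tool, so about 10 N at the pad. I'll back off gently, rise, and work out the path to the button.

Request:
servo_tool(
  motion="-1 0 0 0; -1 0 0 0; -1 0 0 0; -2 0 0 0; -4 0 0 0; -6 0 0 0; -10 0 0 0; -15 0 -20 0; 0 0 -40 0; 0 0 -40 0; 0 0 0 0; 0 0 0 0",
  claw=0.05,
)

```text
time_s: 30.32
ee_pos: [0.5408, 0.1054, 0.1518]
tool_rot: [[-0.165, 0.986, -0.001], [0.986, 0.165, 0.0], [0.0, -0.001, -1.0]]
wrist_force: [-0.0, -0.1, -0.4]
opening: 0.0405
gripper_force: 0.0
```

```bash
python3 - <<'E'
from h import *
C=[.5602,-.0112,np.radians(99.5)]
for px in ([66,245],[(138/3+20),(140+318/3)]):
  for z in (.064,.072):
    px_=np.array(px)/3+[130,135]
    print(px,z,least_squares(lambda p:(proj(np.array([[p[0],p[1],z]]))-px_).ravel(),[.5,.35]).x)
print(place(C,[[365,0,0]]))
E
python3 go.py 498 347.5 155 99.5 6
```

```text
[66, 245] 0.064 [0.49742702 0.34736795]
[66, 245] 0.072 [0.49676701 0.34524292]
[66.0, 246.0] 0.064 [0.49658993 0.34732581]
[66.0, 246.0] 0.072 [0.49593626 0.3452011 ]
[[0.49995762 0.34879424 0.        ]]
at [540.8 105.4 151.8] 99.51 |d|/n 40.977456050270064 41.0 -0.4 -0.5 0.00; 41.0 -0.4 -0.5 0.00; 41.0 -0.4 -0.5 0.00; 41.0 -0.4 -0.5 0.00; 41.0 -0.4 -0.5 0.00; 41.0 -0.4 -0.5 0.00
```

Request:
servo_tool(
  motion="41 0 0 0; 41 0 0 0; 41 -1 0 0; 41 -1 0 0; 41 0 0 0; 41 0 0 0; 0 0 0 0; 0 0 0 0",
  claw=1,
  squeeze=30,
)

```text
time_s: 31.32
ee_pos: [0.4974, 0.3469, 0.1503]
tool_rot: [[-0.166, 0.986, -0.003], [0.986, 0.166, -0.002], [-0.002, -0.003, -1.0]]
wrist_force: [0.1, 0.4, 0.9]
opening: 0.0001
gripper_force: 0.0
```

```bash
python3 - <<'E'
from rig import get_image,arm
import cv2,pickle,numpy as np
d=get_image("wrist");t=get_image("top")["frame"]; pickle.dump(d,open("w7.pkl","wb"))
a=cv2.convertScaleAbs(cv2.resize(d["frame"],(768,576)),alpha=1.5,beta=10)[200:500,100:650]
b=cv2.convertScaleAbs(cv2.resize(t[155:255,130:313],(550,300)),alpha=1.5,beta=10)
cv2.imwrite("pics/w7.png",np.vstack([a,b]))
s=arm.get_state();print(s["ee_pos"],s["opening"])
E
```

```text
[0.49812064 0.34645266 0.1510771 ] 6.258386435237762e-06
```

View pics/w7.png

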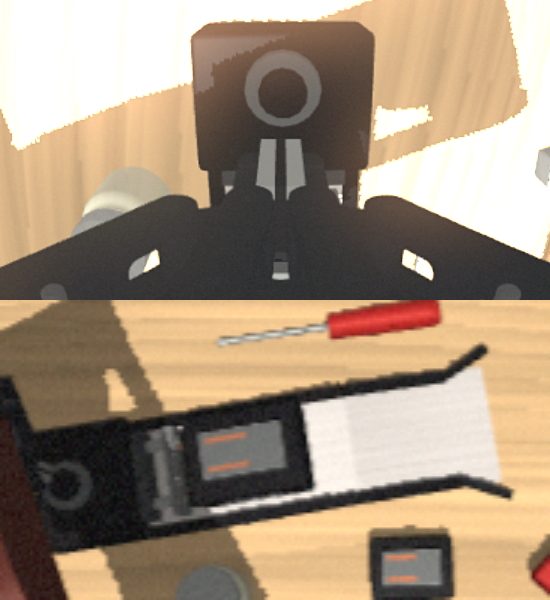

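```bash
python3 - <<'E'
from w import *
K=pickle.load(open("w7.pkl","rb"))
for z in (.06,.066,.072): print(z,foot([383,288],K,z))
E
```

```text
0.06 [0.49782823 0.348895  ]
0.066 [0.49752093 0.35057286]
0.072 [0.49721363 0.35225072]
```

Request:
servo_tool(
  motion="2 0 20 0; 0 0 20 0; 0 0 20 0; 0 0 10 0; 0 0 2 0; 0 0 2 0; 0 0 2 0; 0 0 0 0",
)

```text
time_s: 32.42
ee_pos: [0.4984, 0.3501, 0.0767]
tool_rot: [[-0.166, 0.986, 0.001], [0.986, 0.166, 0.0], [0.0, 0.001, -1.0]]
wrist_force: [0.5, -0.2, -0.2]
opening: -0.0
gripper_force: 0.0
```

Request:
servo_tool(
  motion="0 0 2 0; 0 0 2 0; 0 0 2 0; 0 0 2 0; 0 0 0 0",
)

```text
time_s: 33.05
ee_pos: [0.4984, 0.35, 0.0685]
tool_rot: [[-0.165, 0.986, 0.001], [0.986, 0.165, 0.0], [0.0, 0.001, -1.0]]
wrist_force: [-0.5, 0.6, 4.6]
opening: 0.0001
gripper_force: 1.8
```

Request:
servo_tool(
  motion="0 0 1 0; 0 0 1 0; 0 0 1 0; 0 0 1 0; 0 0 0 0",
)

```text
time_s: 33.67
ee_pos: [0.4986, 0.3501, 0.0678]
tool_rot: [[-0.166, 0.986, -0.0], [0.986, 0.166, -0.0], [-0.0, -0.0, -1.0]]
wrist_force: [-5.6, -2.5, 18.1]
opening: -0.0
gripper_force: 9.2
```

Hard stop at z=67.8 mm. I'll lift in steps and check that the spring travel really was about 6 mm.

Request:
servo_tool(
  motion="0 0 -2 0; 0 0 -2 0; 0 0 0 0; 0 0 0 0",
)

```text
time_s: 34.17
ee_pos: [0.4984, 0.3501, 0.0682]
tool_rot: [[-0.166, 0.986, 0.001], [0.986, 0.166, 0.0], [0.0, 0.001, -1.0]]
wrist_force: [1.3, 0.5, 3.6]
opening: 0.0001
gripper_force: 1.9
```

Request:
servo_tool(
  motion="0 0 -1.5 0; 0 0 0 0; 0 0 0 0",
)

```text
time_s: 34.55
ee_pos: [0.4984, 0.3501, 0.0698]
tool_rot: [[-0.166, 0.986, 0.001], [0.986, 0.166, 0.0], [0.0, 0.001, -1.0]]
wrist_force: [0.9, 1.3, 2.8]
opening: -0.0001
gripper_force: 1.5
```

Request:
servo_tool(
  motion="0 0 -2 0; 0 0 0 0; 0 0 0 0",
)

```text
time_s: 34.92
ee_pos: [0.4981, 0.3498, 0.0716]
tool_rot: [[-0.166, 0.986, -0.0], [0.986, 0.166, -0.0], [-0.0, -0.0, -1.0]]
wrist_force: [1.2, 1.3, 2.6]
opening: 0.0002
gripper_force: 1.1
```

Request:
servo_tool(
  motion="0 0 -1.5 0; 0 0 0 0; 0 0 0 0",
)

```text
time_s: 35.3
ee_pos: [0.4978, 0.3496, 0.073]
tool_rot: [[-0.166, 0.986, -0.001], [0.986, 0.166, -0.001], [-0.0, -0.001, -1.0]]
wrist_force: [0.5, 0.4, 1.7]
opening: 0.0001
gripper_force: 0.8
```

The spring reads about 3.8 N just above the hard stop, so the stop was the 4 N full-down point. Retracting now.

Request:
servo_tool(
  motion="0 0 -5 0; 0 0 -20 0; 0 0 -40 0; 0 0 -40 0; 0 0 0 0; 0 0 0 0; 0 0 0 0; 0 0 0 0",
)

```text
time_s: 36.3
ee_pos: [0.4971, 0.3493, 0.1765]
tool_rot: [[-0.166, 0.986, -0.003], [0.986, 0.166, -0.002], [-0.001, -0.003, -1.0]]
wrist_force: [0.2, 0.2, -0.4]
opening: 0.0002
gripper_force: 0.0
```

```bash
python3 - <<'E'
from rig import sign_off,arm
print(arm.get_state()["ee_pos"],arm.get_state()["wrist_force"]); print(sign_off())
E
```

```text
[0.49714675 0.34930023 0.17654422] [ 0.20910296  0.19084279 -0.40553709]
the job is handed in; nothing more can be done
None
```

The large pack was slid up the ramp onto the contact pad and held there at about 10 N (13 N at the tool, less friction), the start button was pressed to its stop, and the job was handed in at 36 s with no verdict shown; the last picture, before the press, showed the pack against the pad, and I viewed 11 pictures, one over the limit of 10.

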